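# Sort full jars from empties by feel and prove one on the beam scale

### The job

Some of the look-alike jars on the mat are still full, the others nearly empty: lift each one and sort them by the weight you feel, the full ones upright on the blue board, the nearly empty ones upright on the grey board. Before it goes to its board, prove one full jar on the check scale: stand it on the pan, release the beam all the way with the arrest lever, leave it swung down under the jar for a second, and arrest it again before taking the jar off (never release the beam without a full jar on the pan). Finish with the beam arrested, leaving everything else where it is.

Things in the scene. Friction and masses are not known exactly. Their poses are not given: they have to be found in the camera images.
- jar_a: one of six look-alike sealed amber jars (4 or 5 are present, the others read None): upright cylinder 60 mm in diameter and 34 mm tall with a paper label, topped by a blue screw cap 56 mm across, 46 mm tall in all; origin at the centre of its underside, z up. Any may be full (290 to 380 g) or nearly empty (105 to 165 g); only the weight tells. At least one is full and at least one nearly empty
- jar_b: one of six look-alike sealed amber jars (4 or 5 are present, the others read None): upright cylinder 60 mm in diameter and 34 mm tall with a paper label, topped by a blue screw cap 56 mm across, 46 mm tall in all; origin at the centre of its underside, z up. Any may be full (290 to 380 g) or nearly empty (105 to 165 g); only the weight tells. At least one is full and at least one nearly empty
- jar_c: one of six look-alike sealed amber jars (4 or 5 are present, the others read None): upright cylinder 60 mm in diameter and 34 mm tall with a paper label, topped by a blue screw cap 56 mm across, 46 mm tall in all; origin at the centre of its underside, z up. Any may be full (290 to 380 g) or nearly empty (105 to 165 g); only the weight tells. At least one is full and at least one nearly empty
- jar_d: one of six look-alike sealed amber jars (4 or 5 are present, the others read None): upright cylinder 60 mm in diameter and 34 mm tall with a paper label, topped by a blue screw cap 56 mm across, 46 mm tall in all; origin at the centre of its underside, z up. Any may be full (290 to 380 g) or nearly empty (105 to 165 g); only the weight tells. At least one is full and at least one nearly empty
- jar_e: one of six look-alike sealed amber jars (4 or 5 are present, the others read None): upright cylinder 60 mm in diameter and 34 mm tall with a paper label, topped by a blue screw cap 56 mm across, 46 mm tall in all; origin at the centre of its underside, z up. Any may be full (290 to 380 g) or nearly empty (105 to 165 g); only the weight tells. At least one is full and at least one nearly empty
- jar_f: one of six look-alike sealed amber jars (4 or 5 are present, the others read None): upright cylinder 60 mm in diameter and 34 mm tall with a paper label, topped by a blue screw cap 56 mm across, 46 mm tall in all; origin at the centre of its underside, z up. Any may be full (290 to 380 g) or nearly empty (105 to 165 g); only the weight tells. At least one is full and at least one nearly empty
- mat: white paper mat fixed to the bench, 190 x 290 x 2 mm, origin at the centre of its underside; jars stand on it 90 mm (its x) and 100 mm (its y) apart at the start
- blue_board: blue store board for the full jars, fixed to the bench: flat plastic sheet without a rim, 200 x 200 x 3 mm (its x, y, z), origin at the centre of its underside
- grey_board: grey returns board for the nearly empty jars, fixed; same shape and sizes as the blue one; each has room for four jars spaced 100 mm in a 2 x 2 square
- balance: beam check scale, fixed: white base 150 x 300 x 16 mm (its x, y, z), origin at the centre of its underside. Column 74 mm high at x = 28, y = 0 mm. The beam lies along its y axis, 62 mm above the bench: pan at y = +120 mm, brass counterweight (42 mm across, top at 82 mm) at y = -120 mm. The lever is at x = -55, y = -35 mm; green mark on its +y side = released, red on its -y side = arrested
- pan (a point): centre of the pan's flat top (beam level: 70 mm above the bench). The steel pan is a flat disc 110 mm across, 3 mm thick, without a rim; a jar must stand within 30 mm of its centre
- beam (a joint): tilt of the beam, rad: 0 level, positive = pan end down. The arrest limits it to plus or minus 0.12 rad x the lever value. Released, the beam goes to +0.12 if the pan carries clearly more than about 200 g (a full jar), and to -0.12 if less or nothing
- lever (a joint): arrest lever, rad: 0 = beam arrested (held level), lever leaning 0.5 rad towards the scale's -y; 1.0 = beam released, leaning 0.5 rad towards +y. It stays where it is left, with light friction (a little over 1 N at the tip); it can be pushed sideways with closed fingers
- lever_tip (a point): centre of the red ball, 18 mm in diameter, at the end of the lever, 75 mm from its pivot; it swings in the scale's y-z plane, 106 mm above the bench at either end of its travel and 115 mm in the middle
- lever_pivot (a point): pivot of the arrest lever, 40 mm above the bench; its axis is the scale's x axis
- beaker: glass beaker, 60 mm across, 70 mm tall; a bystander to leave where it is; origin at the centre of its underside
- dish: white dish, 80 mm across, 18 mm tall; a bystander to leave where it is; origin at the centre of its underside
- tweezers: steel tweezers, 120 mm long, 8 mm thick; a bystander to leave where it is; origin at the centre of its underside
- notebook: green notebook, 150 x 210 x 15 mm; a bystander to leave where it is; origin at the centre of its underside

How it is judged:
On the way, in this order (a step that is already met when the one before it is completed fails the run):
1. a jar stands on the pan, let go, with the beam arrested (((horizontal distance between jar_a and pan below 0.03 m and contact force between jar_a and balance above 0.8 N and angle between jar_a's own z axis and vertical below 0.25 rad and contact force between the fingers and jar_a below 0.2 N) or (horizontal distance between jar_b and pan below 0.03 m and contact force between jar_b and balance above 0.8 N and angle between jar_b's own z axis and vertical below 0.25 rad and contact force between the fingers and jar_b below 0.2 N) or (horizontal distance between jar_c and pan below 0.03 m and contact force between jar_c and balance above 0.8 N and angle between jar_c's own z axis and vertical below 0.25 rad and contact force between the fingers and jar_c below 0.2 N) or (horizontal distance between jar_d and pan below 0.03 m and contact force between jar_d and balance above 0.8 N and angle between jar_d's own z axis and vertical below 0.25 rad and contact force between the fingers and jar_d below 0.2 N) or (horizontal distance between jar_e and pan below 0.03 m and contact force between jar_e and balance above 0.8 N and angle between jar_e's own z axis and vertical below 0.25 rad and contact force between the fingers and jar_e below 0.2 N) or (horizontal distance between jar_f and pan below 0.03 m and contact force between jar_f and balance above 0.8 N and angle between jar_f's own z axis and vertical below 0.25 rad and contact force between the fingers and jar_f below 0.2 N)) and value of joint lever below 0.12 rad and value of joint beam between -0.03 and 0.03 rad), for 0.2 s.
2. the beam is released and swings down under the jar (((horizontal distance between jar_a and pan below 0.03 m and contact force between jar_a and balance above 0.8 N and angle between jar_a's own z axis and vertical below 0.25 rad and contact force between the fingers and jar_a below 0.2 N) or (horizontal distance between jar_b and pan below 0.03 m and contact force between jar_b and balance above 0.8 N and angle between jar_b's own z axis and vertical below 0.25 rad and contact force between the fingers and jar_b below 0.2 N) or (horizontal distance between jar_c and pan below 0.03 m and contact force between jar_c and balance above 0.8 N and angle between jar_c's own z axis and vertical below 0.25 rad and contact force between the fingers and jar_c below 0.2 N) or (horizontal distance between jar_d and pan below 0.03 m and contact force between jar_d and balance above 0.8 N and angle between jar_d's own z axis and vertical below 0.25 rad and contact force between the fingers and jar_d below 0.2 N) or (horizontal distance between jar_e and pan below 0.03 m and contact force between jar_e and balance above 0.8 N and angle between jar_e's own z axis and vertical below 0.25 rad and contact force between the fingers and jar_e below 0.2 N) or (horizontal distance between jar_f and pan below 0.03 m and contact force between jar_f and balance above 0.8 N and angle between jar_f's own z axis and vertical below 0.25 rad and contact force between the fingers and jar_f below 0.2 N)) and value of joint lever above 0.8 rad and value of joint beam above 0.08 rad), for 0.5 s.
3. the beam is arrested again with the jar still on the pan (all of step 1), for 0.2 s.
At the end, for the whole second after the job is handed in: every full jar present stands on the blue board and every nearly empty one on the grey board, told by its weight on the board (centre within 90 mm of the board's centre along each of its axes, tilt under 0.15 rad, at rest, on the surface); lever below 0.12 rad and beam within 0.03 rad of level (((x of jar_a in the frame of blue_board between -0.09 and 0.09 m and y of jar_a in the frame of blue_board between -0.09 and 0.09 m and z of jar_a in the frame of blue_board below 0.012 m and angle between jar_a's own z axis and vertical below 0.15 rad and linear speed of jar_a below 0.02 m/s and contact force between jar_a and blue_board above 2.2 N) or (x of jar_a in the frame of grey_board between -0.09 and 0.09 m and y of jar_a in the frame of grey_board between -0.09 and 0.09 m and z of jar_a in the frame of grey_board below 0.012 m and angle between jar_a's own z axis and vertical below 0.15 rad and linear speed of jar_a below 0.02 m/s and contact force between jar_a and grey_board below 2.2 N)) and ((x of jar_b in the frame of blue_board between -0.09 and 0.09 m and y of jar_b in the frame of blue_board between -0.09 and 0.09 m and z of jar_b in the frame of blue_board below 0.012 m and angle between jar_b's own z axis and vertical below 0.15 rad and linear speed of jar_b below 0.02 m/s and contact force between jar_b and blue_board above 2.2 N) or (x of jar_b in the frame of grey_board between -0.09 and 0.09 m and y of jar_b in the frame of grey_board between -0.09 and 0.09 m and z of jar_b in the frame of grey_board below 0.012 m and angle between jar_b's own z axis and vertical below 0.15 rad and linear speed of jar_b below 0.02 m/s and contact force between jar_b and grey_board below 2.2 N)) and ((x of jar_c in the frame of blue_board between -0.09 and 0.09 m and y of jar_c in the frame of blue_board between -0.09 and 0.09 m and z of jar_c in the frame of blue_board below 0.012 m and angle between jar_c's own z axis and vertical below 0.15 rad and linear speed of jar_c below 0.02 m/s and contact force between jar_c and blue_board above 2.2 N) or (x of jar_c in the frame of grey_board between -0.09 and 0.09 m and y of jar_c in the frame of grey_board between -0.09 and 0.09 m and z of jar_c in the frame of grey_board below 0.012 m and angle between jar_c's own z axis and vertical below 0.15 rad and linear speed of jar_c below 0.02 m/s and contact force between jar_c and grey_board below 2.2 N)) and ((x of jar_d in the frame of blue_board between -0.09 and 0.09 m and y of jar_d in the frame of blue_board between -0.09 and 0.09 m and z of jar_d in the frame of blue_board below 0.012 m and angle between jar_d's own z axis and vertical below 0.15 rad and linear speed of jar_d below 0.02 m/s and contact force between jar_d and blue_board above 2.2 N) or (x of jar_d in the frame of grey_board between -0.09 and 0.09 m and y of jar_d in the frame of grey_board between -0.09 and 0.09 m and z of jar_d in the frame of grey_board below 0.012 m and angle between jar_d's own z axis and vertical below 0.15 rad and linear speed of jar_d below 0.02 m/s and contact force between jar_d and grey_board below 2.2 N)) and ((x of jar_e in the frame of blue_board between -0.09 and 0.09 m and y of jar_e in the frame of blue_board between -0.09 and 0.09 m and z of jar_e in the frame of blue_board below 0.012 m and angle between jar_e's own z axis and vertical below 0.15 rad and linear speed of jar_e below 0.02 m/s and contact force between jar_e and blue_board above 2.2 N) or (x of jar_e in the frame of grey_board between -0.09 and 0.09 m and y of jar_e in the frame of grey_board between -0.09 and 0.09 m and z of jar_e in the frame of grey_board below 0.012 m and angle between jar_e's own z axis and vertical below 0.15 rad and linear speed of jar_e below 0.02 m/s and contact force between jar_e and grey_board below 2.2 N)) and ((x of jar_f in the frame of blue_board between -0.09 and 0.09 m and y of jar_f in the frame of blue_board between -0.09 and 0.09 m and z of jar_f in the frame of blue_board below 0.012 m and angle between jar_f's own z axis and vertical below 0.15 rad and linear speed of jar_f below 0.02 m/s and contact force between jar_f and blue_board above 2.2 N) or (x of jar_f in the frame of grey_board between -0.09 and 0.09 m and y of jar_f in the frame of grey_board between -0.09 and 0.09 m and z of jar_f in the frame of grey_board below 0.012 m and angle between jar_f's own z axis and vertical below 0.15 rad and linear speed of jar_f below 0.02 m/s and contact force between jar_f and grey_board below 2.2 N)) and value of joint lever below 0.12 rad and value of joint beam between -0.03 and 0.03 rad); the robot touches nothing.
It fails at once if the beam is released without a full jar on the pan, so that the pan end rises (value of joint lever above 0.4 rad and value of joint beam below -0.03 rad).
It fails at once if a jar is set on or taken off the pan while the beam is released (value of joint lever above 0.4 rad and ((contact force between jar_a and balance above 0.3 N and contact force between the fingers and jar_a above 0.5 N) or (contact force between jar_b and balance above 0.3 N and contact force between the fingers and jar_b above 0.5 N) or (contact force between jar_c and balance above 0.3 N and contact force between the fingers and jar_c above 0.5 N) or (contact force between jar_d and balance above 0.3 N and contact force between the fingers and jar_d above 0.5 N) or (contact force between jar_e and balance above 0.3 N and contact force between the fingers and jar_e above 0.5 N) or (contact force between jar_f and balance above 0.3 N and contact force between the fingers and jar_f above 0.5 N))).
It fails at once if another thing on the bench is moved by more than 30 mm (distance of any of beaker, dish, tweezers, notebook from where it was at the start of the episode above 0.03 m).
Of jar_a, jar_b, jar_c, jar_d, jar_e, jar_f only 4 to 5 are there at a start; the rules pass over those that are not, and their reading is None.
At some moment in a run one of jar_a, jar_b, jar_c, jar_d, jar_e, jar_f may be knocked a few centimetres aside while the robot is not near it.
It also fails if it takes over 208 s, if anything falls off the work surface, if the arm or the gripper's body presses on something with over 40 N, if the wrist force passes 120 N, or if a joint passes its speed limit or range.

### The arm

A 7-joint arm with a two-finger parallel gripper is mounted at the origin on the work surface. World frame = base frame: x ahead of the robot, y to its left, z up, the work surface at z = 0. Lengths are in m, angles in rad, forces in N, time in s.
With the tool pointing down it reaches from about 0.4 to 0.875 m from the base axis. Payload 19.3 kg.
Tool frame: the origin (TCP) lies between the finger pads; the fingertips stand 17 mm ahead of it and the grasp point (between the pads) lies 2 mm behind it; z points along the fingers, y is the line along which they close (so a half turn about z gives the same grasp; the last joint's range is limited). The gripper opens to 85 mm and grips with 20 to 120 N. Pads are 22 mm wide; open, the fingers measure 114 mm over their backs; the gripper's body (76 mm by 85 mm) begins 54 mm behind the grasp point. The pads swing forward as they close: fully open they stand 13 mm farther back than shut.
Start: joints at [-1.216, 0.521, -0.036, 1.599, 0.021, 1.021, -0.113], TCP at [0.258, 0.569, 0.248] pointing down, gripper open.
Joint ranges: [-2.91, 2.91], [-0.3, 2.13], [-1.5, 1.42], [0.17, 2.43], [-1.26, 4.41], [0.16, 1.93], [-2.52, 2.52]. Speed limits (rad/s): [1.89, 1.89, 2.39, 2.39, 3.01, 3.01, 3.01].

### API

Orientations are given as [roll, pitch, yaw] about the fixed x, y, z axes, in that order (R = Rz(yaw) Ry(pitch) Rx(roll)).
In Python, from workcell import bot gives the robot as it stands.
- The arm moves only by the shell command python3 -m inch 'ROWS' [FORCE]. ROWS is JSON, a list of rows, each a list of 7 numbers: the shift along the tool's x, y, z in units of 200 mm (1.0 is 200 mm), then the turn, a rotation vector about the tool's x, y, z in units of 90 degrees (1.0 is 90 degrees), then the opening, from 0 (shut) to 1 (fully open). In form: [[x, y, z, rx, ry, rz, grip], ...]. A call has 1 to 20 rows; each row is the pose to reach, as a shift and turn from the pose commanded when the call began, along the tool's axes at that moment; what a row does not reach only later rows make up. A row lasts 1/8 s, in which the tool goes at most 62.5 mm and 10.7 degrees, less where a joint would pass 70% of its speed; a pose out of reach is approached as far as the arm can. A call with a number of a shift or a turn outside -1 to 1 is refused whole. A call with a gripper value outside its range is refused whole. The fingers move at their own pace and stop on an object; FORCE is the grip in N (left out, the last holds). Time passes only in rows, so rows that repeat a pose let the fingers close. It gives the time, the measured TCP pose, the force, the opening and the grip force at its end, in the units of the state.
- bot.observe(): the state, without advancing time (a new reading comes with each control period).
- bot.grab_frame(name): name is "scene" or "side" or "wrist"; returns a dict with "img" (480x640x3 uint8, red, green, blue), "z_map" (480x640 float32, m along the optical axis (not along the pixel's ray), 0 where there is no reading), "vfov" (degrees; the focal length in pixels is half the picture's height over the tangent of half this angle, whatever the lens; pixels are square), "cx", "cy" (the principal point, pixels), "rvec" (rotation vector, rad) and "tvec" (3), from world to camera coordinates, as OpenCV has them. Camera axes: x right, y down, z forward; pixel columns grow to the right and rows downward; lengths in m; the calibration is good to about 2 mm. A picture is of the moment at which its call begins.
- bot.job_done(): hands the job in; it is judged then, once.
The state is a dict: "clock": time; "qpos": joint angles; "qd": joint speeds; "joint_efforts": joint torques, N m; "position": TCP position; "tool_rot": TCP orientation; "force": force on the tool from outside, world axes, zero at the start; "moment": the same for the moment, N m; "grip_width": finger opening in m; "finger_force": force on a finger pad.
Only numpy, scipy, OpenCV 4.12 (cv2) and the standard library are available. Lean on these libraries where they do the work, as an engineer would, in place of code of your own. Each camera call takes 0.05 s, during which the arm holds its last target. There are 200 camera calls.

## Working session

There is one attempt and no reset: what is moved stays moved. The work goes in short steps, Python scripts to look and compute and a shell command to move; the robot and the scene stay as the last step left them, time stands still between calls to the robot, and variables do not carry over. Pictures are saved under pics/ and viewed, at most 14 in all, crops included, and the job is handed in when it is done.

```bash
ls; mkdir -p pics; python3 - <<'E'
from workcell import bot
import cv2,numpy as np
s=bot.observe(); print(s)
for n in("scene","side"):
    f=bot.grab_frame(n); cv2.imwrite(f"pics/{n}0.png",f["img"][:,:,::-1]); np.savez(f"{n}0.npz",**f)
    print(n,f["vfov"],f["cx"],f["cy"],f["rvec"],f["tvec"],(f["z_map"]>0).mean(), -cv2.Rodrigues(np.array(f["rvec"]))[0].T@np.array(f["tvec"]))
E
```

```text
pics
{'clock': 0.0, 'qpos': array([-1.21619402,  0.52198882, -0.03631262,  1.59999632,  0.02120682,
        1.02108668, -0.11280205]), 'qd': array([-0.00038396, -0.00032461, -0.00034639, -0.000109  ,  0.00073208,
       -0.00132522,  0.00032358]), 'joint_efforts': array([ 1.65654248e-03, -9.27127934e+01,  1.98055789e+00, -3.69914639e+01,
        1.77484425e-02,  8.54061625e-03, -2.55132875e-05]), 'position': array([0.2575018 , 0.56915024, 0.24774577]), 'tool_rot': array([-3.14050239e+00,  9.06863799e-05,  2.71676892e+00]), 'force': array([-0.39944583, -0.46048901, -0.47801935]), 'moment': array([ 0.06547404, -0.01811764, -0.01838299]), 'finger_force': 0.0, 'grip_width': 0.08555651073867573}
scene 47.740116635204195 314.07881427350526 240.13752791568493 [ 2.18353789  0.60543659 -0.29665397] [-0.50297108 -0.08031987  1.62952046] 0.9958138020833334 [ 1.11696548 -0.8666898   0.9570815 ]
side 48.74222926942728 326.62649176876903 238.48546361635638 [ 2.3181892  -0.69950372  0.27297732] [-0.44907641  0.32745386  1.34976187] 0.9959798177083333 [ 0.0032682  -0.80225141  1.21948135]
```

View pics/scene0.png

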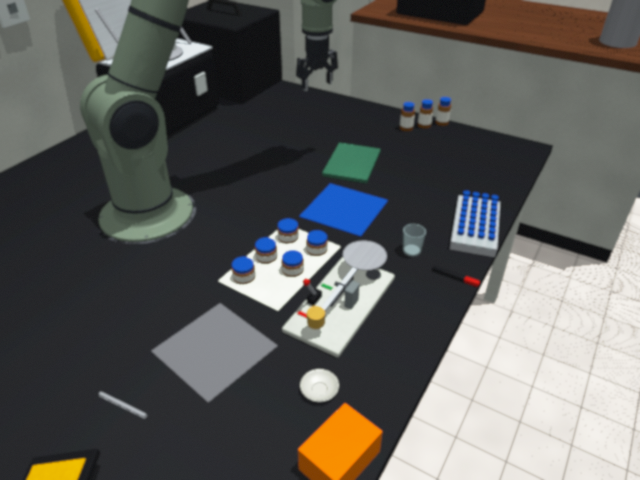

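View pics/side0.png

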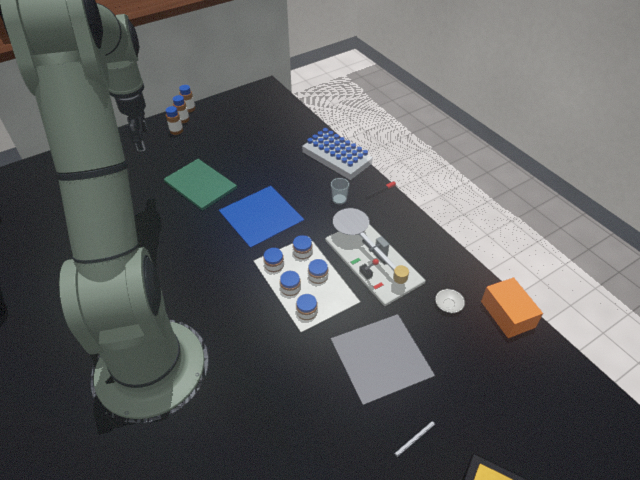

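The scene view shows five blue-capped jars on the mat: (243,268), (265,250), (288,231), (292,263), (317,242). The blue board is near (344,208), the grey board near (214,350), and the scale near (340,305) with its pan at (364,255). The side view confirms this layout and shows the dish, tweezers, notebook and beaker clear of the jars.

```bash
cat > h.py <<'E'
from workcell import bot
import cv2,numpy as np
from scipy.spatial.transform import Rotation as Rn
def cloud(f):
    im,z=f["img"],f["z_map"]; h,w=z.shape; fo=h/2/np.tan(np.radians(f["vfov"]/2))
    u,v=np.meshgrid(np.arange(w),np.arange(h))
    P=np.stack([(u-f["cx"])/fo*z,(v-f["cy"])/fo*z,z],-1)
    R=cv2.Rodrigues(np.array(f["rvec"],float))[0]
    W=(P-np.array(f["tvec"]))@R; W[z<=0]=np.nan
    return W,cv2.cvtColor(np.ascontiguousarray(im),cv2.COLOR_RGB2HSV)
def px(f,X):
    h=480;fo=h/2/np.tan(np.radians(f["vfov"]/2))
    K=np.array([[fo,0,f["cx"]],[0,fo,f["cy"]],[0,0,1.]])
    return cv2.projectPoints(np.array(X,float).reshape(-1,3),np.array(f["rvec"],float),np.array(f["tvec"],float),K,None)[0].reshape(-1,2)
def ray(f,u,v,z):
    fo=240/np.tan(np.radians(f["vfov"]/2)); R=cv2.Rodrigues(np.array(f["rvec"],float))[0]; t=np.array(f["tvec"],float)
    c=-R.T@t; d=R.T@np.array([(u-f["cx"])/fo,(v-f["cy"])/fo,1]); return c+d*(z-c[2])/d[2]
def blobs(m,amin=30):
    n,l,st,c=cv2.connectedComponentsWithStats(m.astype(np.uint8)); return [(l==i,st[i,4],c[i]) for i in range(1,n) if st[i,4]>=amin]
def roi(W): return (W[...,0]>0.2)&(W[...,0]<1.05)&(abs(W[...,1])<0.75)
def rect(W,m):
    p=W[m][:,:2]; r=cv2.minAreaRect((p*1000).astype(np.float32)); return np.round(r[0],1),np.round(r[1],1),round(r[2],1)
def jars(f,zlo=0.035,zhi=0.2):
    W,H=cloud(f); m=roi(W)&(H[...,0]>100)&(H[...,0]<125)&(H[...,1]>120)&(H[...,2]>50)&(W[...,2]>zlo)&(W[...,2]<zhi)
    out=[]
    for b,a,c in blobs(m,25):
        zt=np.percentile(W[b][:,2],85); t=b&(W[...,2]>zt-0.006)
        (x,y),r=cv2.minEnclosingCircle((W[t][:,:2]*1000).astype(np.float32)); out.append((round(x),round(y),round(r),round(zt*1000),a))
    return out
def delta(p,rpy=None):
    "tool-axis shift (units of 200mm) from the measured pose to world p"
    s=bot.observe(); R=Rn.from_euler('xyz',s["tool_rot"])
    return np.round(R.inv().apply(np.array(p)-s["position"])/0.2,3)
E
python3 - <<'E'
from h import *
for n in("scene","side"):
    f=dict(np.load(n+"0.npz")); W,H=cloud(f); print(n,jars(f,zhi=.065)); r=roi(W); h,s,v=[H[...,i] for i in range(3)]; z=W[...,2]
    for nm,m in dict(blue=r&(h>100)&(h<125)&(s>120)&(z<.02)&(z>-.01),grey=r&(s<40)&(v>80)&(v<180)&(z<.012),white=r&(s<40)&(v>170)&(z<.025),pan=r&(s<60)&(z>.055)&(z<.085),brass=r&(h>12)&(h<30)&(s>100)&(z>.03)&(z<.1),red=r&((h<6)|(h>174))&(s>150)&(z>.005)&(z<.13),green=r&(h>40)&(h<80)&(s>100)&(z<.04),beaker=r&(z>.04)&(s<110)&(v>60)&(W[...,0]>.7)).items():
        for b,a,c in blobs(m,12): print(nm,a,c.round(),rect(W,b),'z',np.percentile(z[b],[10,50,90]).round(3))
E
```

```text
scene [(832, 419, 107, 58, np.int32(224)), (863, 425, 105, 58, np.int32(225)), (885, 433, 106, 58, np.int32(232)), (910, 438, 103, 58, np.int32(229)), (428, 117, 31, 50, np.int32(216)), (527, 111, 31, 50, np.int32(228)), (426, 15, 30, 50, np.int32(230)), (516, 8, 29, 50, np.int32(235)), (422, -77, 30, 50, np.int32(263))]
blue 2893 [344. 209.] (array([494.3, 329.1]), array([215.3, 224.4]), 3.1) z [0.    0.003 0.006]
blue 91 [480. 193.] (array([827.3, 612.6]), array([113.4,  35.8]), 12.1) z [-0.002  0.001  0.003]
blue 49 [287. 220.] (array([383.1, 182.7]), array([63.3, 46.2]), 41.7) z [-0.002  0.001  0.003]
blue 35 [318. 231.] (array([490.1, 189.8]), array([55.2, 26.1]), 12.5) z [-0.002  0.001  0.003]
blue 33 [259. 239.] (array([363.7,  67.5]), array([52. , 19.7]), 85.4) z [-0.002  0.001  0.003]
blue 36 [236. 259.] (array([359.4, -30.9]), array([52.6, 21. ]), 80.3) z [-0.003 -0.     0.003]
grey 85 [455. 217.] (array([799.2, 454.9]), array([ 10.6, 262.5]), 12.8) z [-0.003  0.001  0.004]
grey 15 [500. 208.] (array([901.2, 569.5]), array([ 1. , 69.6]), 16.6) z [-0.001  0.     0.003]
grey 
[... 9756 characters left out ...]
7) z [0.016 0.019 0.021]
beaker 275 [329. 143.] (array([861.4, 458. ]), array([110.1, 137.6]), 16.5) z [0.042 0.049 0.057]
beaker 169 [354. 155.] (array([885.8, 363.3]), array([109.7,  78.3]), 12.1) z [0.042 0.049 0.056]
beaker 12 [332. 155.] (array([828.6, 400.1]), array([11.2, 15.2]), 68.0) z [0.042 0.048 0.055]
beaker 28 [340. 157.] (array([848.5, 377.9]), array([36.4, 31.1]), 54.3) z [0.041 0.047 0.054]
beaker 246 [339. 186.] (array([751.9, 244.5]), array([66.6, 55.4]), 56.1) z [0.045 0.057 0.07 ]
beaker 235 [359. 217.] (array([718.6,  86.4]), array([101.8,  36.8]), 89.8) z [0.068 0.072 0.075]
beaker 147 [382. 244.] (array([711.6, -33.8]), array([43.5, 23.1]), 89.4) z [0.049 0.07  0.076]
```

```bash
python3 -m inch '[[-0.3,-0.3,0,0,0,0.1,1],[-0.6,-0.6,0,0,0,0.23,1],[-0.85,-0.85,0,0,0,0.23,1],[-0.85,-0.85,0,0,0,0.23,1],[-0.85,-0.85,0,0,0,0.23,1]]'
python3 - <<'E'
from h import *
s=bot.observe(); print(s["position"],s["tool_rot"],s["qpos"])
print("d jar",delta([.428,.117,.12]))
for n in("scene","side"):
    f=dict(np.load(n+"0.npz")); W,H=cloud(f); z=W[...,2]
    m=roi(W)&(z>.06)&(z<.08)&(W[...,1]>.03)&(W[...,1]<.2)&(W[...,0]>.6)&(W[...,0]<.8)&(H[...,1]<80)
    b=max(blobs(m),key=lambda t:t[1])[0]; ce,ax,an=cv2.fitEllipse(max(cv2.findContours(b.astype(np.uint8),0,cv2.CHAIN_APPROX_NONE)[0],key=len)); print(n,"pan",ray(f,*ce,.07),ax)
    p=W[b]; q=p[p[:,1]>.075][:,:2]; print("enclosing",cv2.minEnclosingCircle((p[:,:2][p[:,1]>.045]*1000).astype(np.float32)))
    w=roi(W)&(z>.011)&(z<.022)&(H[...,1]<60)&(H[...,2]>120)&(W[...,0]>.58)&(W[...,0]<.8)&(abs(W[...,1])<.22)
    print("base",rect(W,w), W[w].min(0).round(3),W[w].max(0).round(3))
    g=px(f,[.632,-.105,.106])[0]; k=roi(W)&((H[...,0]<8)|(H[...,0]>172))&(H[...,1]>110)&(z>.085)&(z<.13)&(W[...,0]>.6)&(W[...,0]<.7)
    for b,a,c in blobs(k,6): print("ball",a,c,ray(f,*c,.106))
E
```

```text
clock: 0.72
position: [0.3439, 0.341, 0.2485]
tool_rot: [-3.141, 0.001, 2.35]
force: [-1.1, 0.7, 0.6]
grip_width: 0.0855
finger_force: 0.0
[0.34385681 0.34102854 0.24850967] [-3.14118736e+00  8.44290286e-04  2.35046236e+00] [-0.97721451  0.2992271   0.09034554  1.96396837 -0.03347463  0.88031822
 -0.08985932]
d jar [-1.092 -0.488  0.644]
scene pan [0.68504296 0.08582556 0.07      ] (28.73969268798828, 42.86974334716797)
enclosing ((684.8950805664062, 86.5674819946289), 57.7978630065918)
base (array([685.7,  17.3]), array([406. , 152.7]), 89.7) [ 0.609 -0.186  0.011] [0.763 0.22  0.022]
ball 37 [306.48648649 281.86486486] [ 0.63054377 -0.10351091  0.106     ]
side pan [0.68335888 0.08647921 0.07      ] (26.009721755981445, 35.4972038269043)
enclosing ((683.5083618164062, 90.33267211914062), 56.27150344848633)
base (array([682.3,  17.2]), array([153.9, 403.5]), 0.7) [ 0.606 -0.184  0.011] [0.761 0.22  0.022]
ball 21 [375. 261.] [ 0.63015468 -0.10207993  0.106     ]
```

```bash
python3 -m inch '[[-0.3,-0.15,0,0,0,0,1],[-0.6,-0.3,0,0,0,0,1],[-0.9,-0.45,0,0,0,0,1],[-1,-0.49,0.1,0,0,0,1],[-1,-0.49,0.1,0,0,0,1],[-1,-0.49,0.1,0,0,0,1],[-1,-0.49,0.1,0,0,0,1]]'
cat > look.py <<'E'
import sys
from h import *
t=[float(v) for v in sys.argv[1:]]
for n in("wrist","scene","side"):
    print(n,[j[:5] for j in jars(bot.grab_frame(n),zhi=.15) if 20<j[2]<40])
s=bot.observe(); print(s["position"].round(4),s["tool_rot"].round(3),"F",s["force"].round(2),"w",round(s["grip_width"],4))
for i in range(0,len(t),3): print(t[i:i+3],delta(t[i:i+3]))
E
python3 look.py .428 .117 .12  .428 .117 .024
```

```text
clock: 1.6
position: [0.4143, 0.1349, 0.2285]
tool_rot: [3.141, -0.0, 2.357]
force: [-0.4, -0.6, 0.3]
grip_width: 0.0852
finger_force: 0.0
wrist [(431, 118, 27, 48, np.int32(2393)), (427, 17, 28, 48, np.int32(2168)), (529, 113, 28, 48, np.int32(2113)), (517, 10, 28, 48, np.int32(1773))]
scene [(431, 117, 30, 50, np.int32(216)), (528, 113, 30, 50, np.int32(230)), (427, 15, 31, 50, np.int32(231)), (519, 9, 29, 50, np.int32(235)), (422, -80, 29, 50, np.int32(262))]
side [(845, 522, 24, 59, np.int32(35)), (527, 113, 29, 51, np.int32(204)), (430, 118, 29, 50, np.int32(221)), (513, 9, 27, 50, np.int32(203)), (425, 15, 27, 50, np.int32(217)), (421, -78, 27, 50, np.int32(237))]
[0.4143 0.1344 0.2285] [3.141 0.    2.357] F [ 0.06 -0.5   0.4 ] w 0.0857
[0.428, 0.117, 0.12] [-0.11  -0.014  0.542]
[0.428, 0.117, 0.024] [-0.11  -0.014  1.022]
```

```bash
python3 -m inch '[[-0.12,0,0.2,0,0,0,1],[-0.12,0,0.4,0,0,0,1],[-0.12,0,0.4,0,0,0,1],[-0.12,0,0.4,0,0,0,1],[-0.12,0,0.4,0,0,0,1]]'; python3 - <<'E'
from h import *
print(bot.observe()["force"],delta([.431,.118,.024]))
E
```

```text
clock: 2.38
position: [0.432, 0.1172, 0.1497]
tool_rot: [3.139, 0.001, 2.356]
force: [1.0, 0.4, 0.5]
grip_width: 0.0857
finger_force: 0.0
[1.01697126 0.35779554 0.46413183] [ 0.007 -0.002  0.629]
```

```bash
python3 -m inch '[[0,0,0.2,0,0,0,1],[0,0,0.4,0,0,0,1],[0,0,0.62,0,0,0,1],[0,0,0.62,0,0,0,1],[0,0,0.62,0,0,0,1],[0,0,0.62,0,0,0,0],[0,0,0.62,0,0,0,0],[0,0,0.62,0,0,0,0],[0,0,0.62,0,0,0,0],[0,0,0.62,0,0,0,0],[0,0,0.62,0,0,0,0],[0,0,0.4,0,0,0,0],[0,0,0.2,0,0,0,0],[0,0,0,0,0,0,0],[0,0,0,0,0,0,0],[0,0,0,0,0,0,0],[0,0,0,0,0,0,0],[0,0,0,0,0,0,0]]' 30
python3 -m inch '[[0,0,0,0,0,0,0]]';python3 -m inch '[[0,0,0,0,0,0,0]]'
```

```text
clock: 4.62
position: [0.431, 0.1165, 0.1476]
tool_rot: [-3.14, -0.0, 2.355]
force: [-0.0, -0.6, -1.2]
grip_width: 0.0588
finger_force: 35.2
clock: 4.75
position: [0.4312, 0.1166, 0.1479]
tool_rot: [-3.141, -0.0, 2.355]
force: [0.6, -0.3, -0.5]
grip_width: 0.059
finger_force: 35.2
clock: 4.88
position: [0.4313, 0.1167, 0.1481]
tool_rot: [-3.141, -0.0, 2.355]
force: [-0.0, -0.2, -1.0]
grip_width: 0.0592
finger_force: 35.2
```

```bash
cat > w.py <<'E'
import sys
from h import *
F=[];T=[]
for i in range(8):
    f=bot.grab_frame("side"); s=bot.observe(); F.append(s["force"]); T.append(s["joint_efforts"][[1,3]])
F=np.array(F); print("F",F.mean(0).round(2),F.std(0).round(2),"tau",np.mean(T,0).round(3),np.std(T,0).round(3),jars(f,.05,.25))
t=[float(v) for v in sys.argv[1:]]
s=bot.observe(); print(s["position"].round(4),round(s["grip_width"],4))
for i in range(0,len(t),3): print(t[i:i+3],delta(t[i:i+3]))
E
python3 w.py .54 -.2 .15  .56 -.24 .15 .684 .087 .15 .54 .28 .15
```

```text
F [-0.3   0.11 -1.1 ] [0.3  0.38 0.63] tau [-67.069 -24.172] [0.036 0.012] [(438, 111, 24, 172, np.int32(91))]
[0.4314 0.1167 0.1483] 0.059
[0.54, -0.2, 0.15] [-1.504 -0.735 -0.008]
[0.56, -0.24, 0.15] [-1.717 -0.805 -0.008]
[0.684, 0.087, 0.15] [-0.998  0.789 -0.008]
[0.54, 0.28, 0.15] [ 0.194  0.961 -0.008]
```

```bash
python3 -m inch '[[-0.2,-0.18,0,0,0,0,0],[-0.4,-0.36,0,0,0,0,0],[-0.6,-0.54,0,0,0,0,0],[-0.8,-0.72,0,0,0,0,0],[-1,-0.9,0,0,0,0,0],[-1,-0.9,0,0,0,0,0],[-1,-0.9,0,0,0,0,0],[-1,-0.9,0,0,0,0,0]]'; python3 w.py .468 -.24 .148 .468 -.24 .0265
```

```text
clock: 6.28
position: [0.4454, -0.1508, 0.1483]
tool_rot: [3.141, -0.0, 2.357]
force: [0.6, 1.1, -0.7]
grip_width: 0.059
finger_force: 35.1
F [-0.02 -0.2  -1.37] [0.37 0.4  0.5 ] tau [-71.129 -25.103] [0.047 0.009] [(455, -161, 19, 171, np.int32(29))]
[ 0.4453 -0.1518  0.1483] 0.059
[0.468, -0.24, 0.148] [-0.392 -0.232  0.002]
[0.468, -0.24, 0.0265] [-0.392 -0.232  0.609]
```

Light (about 1.2 N), so it goes on grey.

```bash
python3 -m inch '[[-0.2,-0.12,0,0,0,0,0],[-0.39,-0.23,0,0,0,0,0],[-0.39,-0.23,0.2,0,0,0,0],[-0.39,-0.23,0.4,0,0,0,0],[-0.39,-0.23,0.55,0,0,0,0],[-0.39,-0.23,0.6,0,0,0,0],[-0.39,-0.23,0.605,0,0,0,0],[-0.39,-0.23,0.605,0,0,0,0],[-0.39,-0.23,0.605,0,0,0,1],[-0.39,-0.23,0.605,0,0,0,1],[-0.39,-0.23,0.605,0,0,0,1],[-0.39,-0.23,0.605,0,0,0,1],[-0.39,-0.23,0.4,0,0,0,1],[-0.39,-0.23,0.1,0,0,0,1],[-0.39,-0.23,0,0,0,0,1],[-0.39,-0.23,0,0,0,0,1],[-0.39,-0.23,0,0,0,0,1]]'; python3 look.py .422 -.079 .15 .422 -.079 .024
```

```text
clock: 8.8
position: [0.4675, -0.2395, 0.1475]
tool_rot: [-3.141, -0.001, 2.356]
force: [-0.6, -0.1, -0.4]
grip_width: 0.0855
finger_force: 0.0
wrist [(424, -78, 28, 48, np.int32(4580)), (467, -239, 28, 49, np.int32(4960))]
scene [(529, 112, 29, 50, np.int32(230)), (426, 15, 30, 50, np.int32(228)), (517, 7, 28, 50, np.int32(233)), (423, -77, 30, 50, np.int32(196)), (466, -239, 29, 51, np.int32(354))]
side [(527, 114, 30, 50, np.int32(202)), (514, 9, 27, 50, np.int32(203)), (425, 17, 27, 51, np.int32(216)), (421, -79, 28, 50, np.int32(237)), (463, -238, 29, 51, np.int32(262))]
[ 0.4674 -0.2396  0.1473] [-3.141e+00 -1.000e-03  2.355e+00] F [-0.48 -1.19 -0.2 ] w 0.0853
[0.422, -0.079, 0.15] [ 0.728  0.407 -0.013]
[0.422, -0.079, 0.024] [0.728 0.407 0.617]
```

```bash
python3 -m inch '[[0.25,0.14,0,0,0,0,1],[0.5,0.28,0,0,0,0,1],[0.725,0.415,0,0,0,0,1],[0.725,0.415,0,0,0,0,1],[0.725,0.415,0.2,0,0,0,1],[0.725,0.415,0.4,0,0,0,1],[0.725,0.415,0.61,0,0,0,1],[0.725,0.415,0.615,0,0,0,1],[0.725,0.415,0.615,0,0,0,1],[0.725,0.415,0.615,0,0,0,0],[0.725,0.415,0.615,0,0,0,0],[0.725,0.415,0.615,0,0,0,0],[0.725,0.415,0.615,0,0,0,0],[0.725,0.415,0.615,0,0,0,0],[0.725,0.415,0.615,0,0,0,0],[0.725,0.415,0.4,0,0,0,0],[0.725,0.415,0.2,0,0,0,0],[0.725,0.415,0,0,0,0,0],[0.725,0.415,0,0,0,0,0],[0.725,0.415,0,0,0,0,0]]'; python3 w.py .684 .087 .148  .546 -.358 .148 .566 -.26 .148
```

```text
clock: 11.45
position: [0.4239, -0.0782, 0.1481]
tool_rot: [3.141, 0.0, 2.356]
force: [0.0, -0.6, -3.4]
grip_width: 0.0586
finger_force: 38.0
F [-0.04 -0.13 -3.73] [0.39 0.61 0.51] tau [-65.95  -24.038] [0.78  0.157] []
[ 0.424  -0.0785  0.1479] 0.0591
[0.684, 0.087, 0.148] [-3.330e-01  1.505e+00 -1.000e-03]
[0.546, -0.358, 0.148] [-1.42e+00 -5.56e-01 -1.00e-03]
[0.566, -0.26, 0.148] [-1.144e+00 -1.390e-01 -1.000e-03]
```

Heavy (about 3.5 N), so this one is full and goes to the pan.

```bash
python3 -m inch '[[-0.06,0.2,-0.15,0,0,0,0],[-0.12,0.4,-0.15,0,0,0,0],[-0.18,0.6,-0.15,0,0,0,0],[-0.24,0.8,-0.15,0,0,0,0],[-0.3,1,-0.15,0,0,0,0],[-0.3,1,-0.15,0,0,0,0],[-0.3,1,-0.15,0,0,0,0],[-0.3,1,-0.15,0,0,0,0]]'; python3 look.py .684 .087 .178  .684 .087 .0935
```

```text
clock: 12.85
position: [0.6074, 0.0197, 0.1783]
tool_rot: [-3.141, -0.0, 2.355]
force: [-0.4, -0.7, -3.8]
grip_width: 0.0589
finger_force: 37.8
wrist [(428, 17, 28, 48, np.int32(6517)), (529, 113, 27, 48, np.int32(5870)), (517, 10, 28, 48, np.int32(4658)), (479, -229, 23, 49, np.int32(954))]
scene [(527, 111, 30, 50, np.int32(114)), (426, 16, 31, 50, np.int32(228)), (518, 10, 29, 50, np.int32(227)), (468, -237, 30, 51, np.int32(355))]
side [(527, 114, 30, 50, np.int32(206)), (515, 10, 26, 50, np.int32(116)), (425, 16, 27, 51, np.int32(202)), (465, -239, 29, 51, np.int32(321))]
[0.6078 0.0201 0.1785] [3.141 0.    2.355] F [ 1.13 -0.36 -3.34] w 0.059
[0.684, 0.087, 0.178] [-0.032  0.506  0.003]
[0.684, 0.087, 0.0935] [-0.032  0.506  0.425]
```

```bash
python3 -m inch '[[-0.01,0.2,0,0,0,0,0],[-0.02,0.4,0,0,0,0,0],[-0.03,0.506,0,0,0,0,0],[-0.03,0.506,0,0,0,0,0],[-0.03,0.506,0.2,0,0,0,0],[-0.03,0.506,0.35,0,0,0,0],[-0.03,0.506,0.4,0,0,0,0],[-0.03,0.506,0.415,0,0,0,0],[-0.03,0.506,0.422,0,0,0,0],[-0.03,0.506,0.422,0,0,0,0]]'
python3 - <<'E'
from h import *
f=bot.grab_frame("side"); u=px(f,[.684,.087,.08])[0].astype(int); print(u)
c=f["img"][u[1]-70:u[1]+80,u[0]-100:u[0]+100,::-1]; cv2.imwrite("pics/p1.png",cv2.resize(c,None,fx=4,fy=4))
E
```

```text
clock: 14.25
position: [0.6844, 0.0875, 0.0949]
tool_rot: [3.141, 0.001, 2.355]
force: [0.3, -0.6, -2.4]
grip_width: 0.0588
finger_force: 37.9
[350 218]
```

View pics/p1.png

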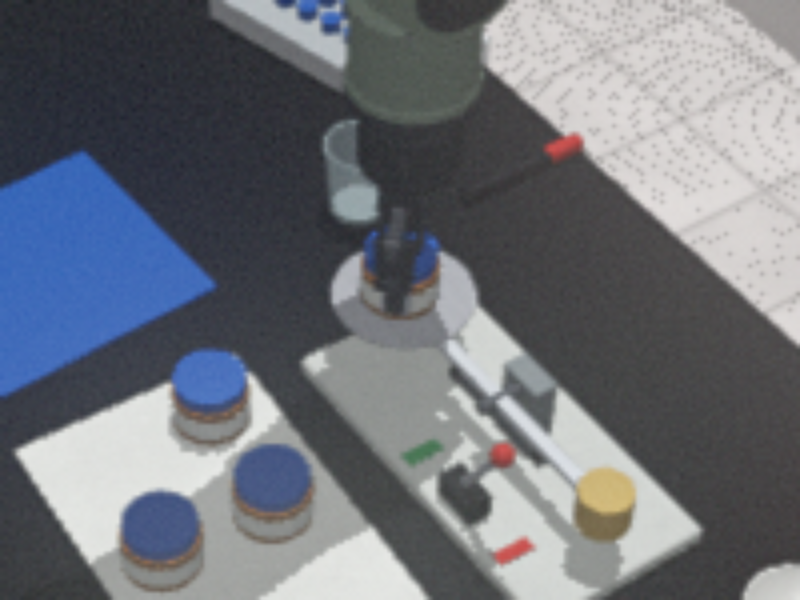

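The crop shows the held jar centred over the pan at (400,280), with the lever ball at (502,455) leaning to the arrested side. I'll release here and lift.

```bash
python3 -m inch '[[0,0,0.008,0,0,0,0],[0,0,0.008,0,0,0,0],[0,0,0.008,0,0,0,0.85],[0,0,0.008,0,0,0,1],[0,0,0.008,0,0,0,1],[0,0,0.008,0,0,0,1],[0,0,-0.2,0,0,0,1],[0,0,-0.45,0,0,0,1],[0,0,-0.5,0,0,0,1],[0,0,-0.5,0,0,0,1],[0,0,-0.5,0,0,0,1]]'; python3 look.py .630 -.145 .18 .630 -.145 .105
```

```text
clock: 15.68
position: [0.6833, 0.0877, 0.1924]
tool_rot: [-3.14, -0.001, 2.356]
force: [-0.8, 0.5, -0.5]
grip_width: 0.085
finger_force: 0.0
wrist [(434, 21, 27, 48, np.int32(2360)), (529, 113, 28, 48, np.int32(5583)), (517, 10, 29, 48, np.int32(4690)), (683, 89, 28, 115, np.int32(5740))]
scene [(530, 114, 31, 50, np.int32(227)), (683, 89, 30, 117, np.int32(280)), (427, 17, 30, 50, np.int32(219)), (518, 7, 27, 50, np.int32(225)), (468, -238, 29, 51, np.int32(356))]
side [(858, 461, 23, 59, np.int32(33)), (842, 434, 28, 59, np.int32(38)), (844, 408, 21, 59, np.int32(33)), (681, 89, 29, 117, np.int32(207)), (525, 114, 30, 50, np.int32(208)), (422, 22, 22, 50, np.int32(43)), (464, -237, 29, 51, np.int32(318))]
[0.6835 0.0876 0.1927] [-3.140e+00 -1.000e-03  2.355e+00] F [ 0.53 -0.28 -0.2 ] w 0.0854
[0.63, -0.145, 0.18] [-0.634 -1.011  0.064]
[0.63, -0.145, 0.105] [-0.635 -1.011  0.439]
```

```bash
python3 -m inch '[[-0.15,-0.25,0,0,0,0.1,1],[-0.3,-0.5,0,0,0,0.2,0],[-0.45,-0.75,0,0,0,0.3,0],[-0.615,-0.994,0,0,0,0.4,0],[-0.615,-0.994,0,0,0,0.5,0],[-0.615,-0.994,0,0,0,0.5,0],[-0.615,-0.994,0,0,0,0.5,0],[-0.615,-0.994,0,0,0,0.5,0]]'; python3 - <<'E'
from h import *
s=bot.observe(); print(s["qpos"],delta([.630,-.140,.112]),delta([.630,-.05,.112]),jars(bot.grab_frame("scene"),.09,.15))
f=bot.grab_frame("wrist"); W,H=cloud(f); z=W[...,2]; k=((H[...,0]<8)|(H[...,0]>172))&(H[...,1]>110)&(z>.08)&(z<.14)
for b,a,c in blobs(k,10): print(a,c,W[b].mean(0),W[b][:,2].max(),ray(f,*c,.108))
E
```

```text
clock: 16.82
position: [0.6303, -0.139, 0.1938]
tool_rot: [-3.141, -0.0, 1.573]
force: [-0.0, -1.3, 0.9]
grip_width: -0.0001
finger_force: 0.0
[-0.15313392  0.65530396  0.4374163   1.61067733 -0.32361103  0.94832346
  0.39756913] [-0.005 -0.002  0.409] [ 0.445 -0.     0.409] [(682, 89, 29, 117, np.int32(281))]
606 [317.51650165 204.32673267] [ 0.63108567 -0.10408992  0.11153478] 0.115760173502348 [ 0.63109728 -0.10477572  0.108     ]
```

```bash
python3 -m inch '[[0,0,0.2,0,0,0,0],[0,0,0.4,0,0,0,0],[0,0,0.4,0,0,0,0],[0.06,0,0.4,0,0,0,0],[0.1,0,0.4,0,0,0,0],[0.14,0,0.4,0,0,0,0],[0.18,0,0.4,0,0,0,0],[0.22,0,0.4,0,0,0,0],[0.26,0,0.4,0,0,0,0],[0.3,0,0.4,0,0,0,0],[0.34,0,0.4,0,0,0,0],[0.38,0,0.4,0,0,0,0],[0.41,0,0.4,0,0,0,0],[0.43,0,0.4,0,0,0,0],[0.445,0,0.4,0,0,0,0],[0.445,0,0.4,0,0,0,0],[0.445,0,0.4,0,0,0,0]]'; cat > lev.py <<'E'
from h import *
for n in ("scene","side","wrist"):
    f=bot.grab_frame(n); print(n,[j for j in jars(f,.07,.15) if j[2]<45 and j[0]<760])
    W,H=cloud(f); z=W[...,2]; k=((H[...,0]<8)|(H[...,0]>172))&(H[...,1]>110)&(z>.08)&(z<.14)&(W[...,0]<.7)
    for b,a,c in blobs(k,6): print("ball",a,c.round(),W[b].mean(0).round(4))
    p=W[(abs(W[...,0]-.684)<.058)&(abs(W[...,1]-.13)<.012)&(z>.04)&(z<.09)]; b=W[(np.hypot(W[...,0]-.685,W[...,1]+.153)<.012)&(z>.05)&(z<.11)]
    print("pan edge z",np.nanmedian(p[:,2]) if len(p) else None,"brass z",np.nanmedian(b[:,2]) if len(b) else None)
s=bot.observe(); print(s["position"],s["force"])
E
python3 lev.py
```

```text
clock: 19.05
position: [0.6301, -0.052, 0.1139]
tool_rot: [3.142, 0.001, 1.569]
force: [-0.3, -6.8, -3.0]
grip_width: 0.0003
finger_force: 3.2
scene [(684, 92, 29, 103, np.int32(252))]
ball 7 [324. 265.] [ 0.6415 -0.0432  0.1175]
pan edge z 0.05007203143282829 brass z 0.09730962575579091
side [(680, 94, 29, 103, np.int32(138))]
pan edge z 0.0484508140738318 brass z 0.09661067564219043
wrist [(683, 69, 14, 100, np.int32(800))]
ball 1408 [317. 278.] [ 0.6308 -0.0308  0.1111]
pan edge z None brass z None
[ 0.63014097 -0.05203023  0.11388213] [-0.48417393 -5.38817019 -2.72164386]
```

```bash
python3 -m inch '[[-0.05,0,0,0,0,0,0],[-0.1,0,0,0,0,0,0],[-0.1,0,0,0,0,0,0],[-0.1,0,-0.2,0,0,0,0],[-0.1,0,-0.35,0,0,0,0],[-0.1,0,-0.35,0,0,0,0],[0.1,0,-0.35,0,0,0,0],[0.31,0,-0.35,0,0,0,0],[0.31,0,-0.35,0,0,0,0],[0.31,0,-0.35,0,0,0,0],[0.31,0,-0.2,0,0,0,0],[0.31,0,0,0,0,0,0],[0.31,0,0,0,0,0,0],[0.31,0,0,0,0,0,0]]';python3 lev.py
```

```text
clock: 20.95
position: [0.6308, 0.0103, 0.1151]
tool_rot: [3.141, 0.0, 1.569]
force: [-0.0, 0.4, 0.5]
grip_width: 0.0001
finger_force: 0.0
scene [(682, 93, 28, 103, np.int32(249))]
ball 30 [322. 264.] [ 0.6332 -0.0358  0.1092]
pan edge z 0.049522915728213796 brass z 0.09688604547527924
side []
ball 19 [360. 245.] [ 0.627  -0.0345  0.1115]
pan edge z 0.04748466556194979 brass z 0.09651212699241071
wrist [(683, 94, 28, 102, np.int32(17053))]
ball 409 [316. 404.] [ 0.6312 -0.0299  0.1121]
pan edge z 0.048861888965960845 brass z None
[0.63094741 0.01092635 0.11536944] [ 0.03844352 -0.03797689  0.16850924]
```

```bash
python3 -m inch '[[-0.06,0,0,0,0,0,0],[-0.1,0,0,0,0,0,0],[-0.14,0,0,0,0,0,0],[-0.18,0,0,0,0,0,0],[-0.22,0,0,0,0,0,0],[-0.26,0,0,0,0,0,0],[-0.3,0,0,0,0,0,0],[-0.34,0,0,0,0,0,0],[-0.38,0,0,0,0,0,0],[-0.42,0,0,0,0,0,0],[-0.45,0,0,0,0,0,0],[-0.47,0,0,0,0,0,0],[-0.482,0,0,0,0,0,0],[-0.482,0,0,0,0,0,0],[-0.482,0,0,0,0,0,0]]';python3 lev.py
```

```text
clock: 22.98
position: [0.6301, -0.085, 0.1138]
tool_rot: [-3.141, -0.0, 1.57]
force: [-0.9, 2.9, -2.4]
grip_width: -0.0001
finger_force: 1.5
scene [(682, 87, 30, 117, np.int32(281))]
ball 38 [306. 282.] [ 0.6326 -0.1072  0.1106]
pan edge z 0.06896966496604452 brass z 0.08282610118867786
side [(681, 90, 29, 118, np.int32(197))]
ball 20 [375. 261.] [ 0.6273 -0.106   0.1112]
pan edge z 0.06801308099139418 brass z 0.08248814066327795
wrist []
pan edge z None brass z 0.08243038220336474
[ 0.6301529  -0.08498498  0.1138276 ] [-0.75070009  3.45952862 -2.83356766]
```

```bash
python3 -m inch '[[0.08,0,0,0,0,0,0],[0.15,0,0,0,0,0,0],[0.15,0,-0.2,0,0,0,0],[0.15,0,-0.4,0,0,0,0],[0.4,0.1,-0.4,0,0,-0.1,1],[0.65,0.2,-0.4,0,0,-0.2,1],[0.87,0.265,-0.4,0,0,-0.3,1],[0.87,0.265,-0.4,0,0,-0.4,1],[0.87,0.265,-0.4,0,0,-0.5,1],[0.87,0.265,-0.4,0,0,-0.5,1],[0.87,0.265,-0.4,0,0,-0.5,1]]';python3 lev.py; python3 - <<'E'
from h import *
print(delta([.683,.089,.093]),bot.observe()["tool_rot"])
E
```

```text
clock: 24.5
position: [0.6833, 0.0891, 0.1939]
tool_rot: [3.141, 0.0, 2.352]
force: [-0.7, -0.8, -0.2]
grip_width: 0.0855
finger_force: 0.0
scene [(683, 89, 30, 117, np.int32(277))]
ball 42 [306. 282.] [ 0.6322 -0.1078  0.1103]
pan edge z 0.06868051322903154 brass z 0.08261781244073825
side [(680, 89, 30, 117, np.int32(207))]
ball 21 [375. 261.] [ 0.6268 -0.1066  0.1126]
pan edge z 0.06821089168222039 brass z 0.0827979695259814
wrist [(683, 89, 28, 115, np.int32(5649))]
ball 31 [ 91. 378.] [ 0.6332 -0.0971  0.1032]
pan edge z 0.06802035002107315 brass z 0.08275539802986304
[0.68328967 0.08897757 0.19391799] [ 0.3616457   0.96371674 -0.07636526]
[ 0.001 -0.001  0.505] [-3.14158168e+00  9.14906695e-05  2.35377462e+00]
```

```bash
python3 -m inch '[[0,0,0.2,0,0,0,1],[0,0,0.4,0,0,0,1],[0,0,0.5,0,0,0,1],[0,0,0.505,0,0,0,1],[0,0,0.505,0,0,0,1],[0,0,0.505,0,0,0,0],[0,0,0.505,0,0,0,0],[0,0,0.505,0,0,0,0],[0,0,0.505,0,0,0,0],[0,0,0.505,0,0,0,0],[0,0,0.505,0,0,0,0],[0,0,0.3,0,0,0,0],[0,0,0,0,0,0,0],[0.3,0.05,0,0,0,0,0],[0.6,0.1,0,0,0,0,0],[0.9,0.18,0,0,0,0,0],[0.95,0.2,0,0,0,0,0],[0.95,0.2,0,0,0,0,0]]'; python3 w.py .5495 .2815 .19 .5495 .2815 .0265
```

```text
clock: 26.9
position: [0.5768, 0.2516, 0.1934]
tool_rot: [-3.14, -0.0, 2.357]
force: [0.7, -0.6, -3.3]
grip_width: 0.0589
finger_force: 36.5
F [ 0.05 -0.2  -3.61] [0.37 0.45 0.45] tau [-96.928 -35.045] [0.01  0.015] [(846, 520, 24, 59, np.int32(32)), (581, 242, 30, 217, np.int32(78))]
[0.5777 0.2507 0.1938] 0.0591
[0.5495, 0.2815, 0.19] [0.209 0.009 0.019]
[0.5495, 0.2815, 0.0265] [0.209 0.009 0.837]
```

```bash
python3 -m inch '[[0.2,0.01,0,0,0,0,0],[0.2,0.01,0.2,0,0,0,0],[0.2,0.01,0.45,0,0,0,0],[0.2,0.01,0.7,0,0,0,0],[0.2,0.01,0.8,0,0,0,0],[0.2,0.01,0.83,0,0,0,0],[0.2,0.01,0.835,0,0,0,0],[0.2,0.01,0.835,0,0,0,0],[0.2,0.01,0.835,0,0,0,1],[0.2,0.01,0.835,0,0,0,1],[0.2,0.01,0.835,0,0,0,1],[0.2,0.01,0.835,0,0,0,1],[0.2,0.01,0.6,0,0,0,1],[0.2,0.01,0.3,0,0,0,1],[0.2,0.01,0.2,0,0,0,1],[0.2,0.01,0.2,0,0,0,1]]'; python3 look.py .529 .113 .15 .529 .113 .024
```

```text
clock: 29.3
position: [0.5511, 0.2816, 0.1555]
tool_rot: [3.139, 0.001, 2.356]
force: [0.3, 0.2, -0.8]
grip_width: 0.0853
finger_force: 0.0
wrist [(550, 282, 28, 49, np.int32(4687)), (516, 115, 24, 48, np.int32(974))]
scene [(552, 281, 30, 52, np.int32(198)), (527, 113, 29, 50, np.int32(231)), (427, 18, 30, 50, np.int32(228)), (518, 9, 29, 50, np.int32(236)), (468, -238, 30, 51, np.int32(356))]
side [(847, 522, 25, 59, np.int32(34)), (545, 280, 31, 51, np.int32(188)), (528, 114, 29, 50, np.int32(200)), (514, 9, 27, 50, np.int32(195)), (425, 17, 27, 50, np.int32(213)), (464, -238, 29, 51, np.int32(313))]
[0.55   0.281  0.1528] [-3.14  -0.     2.356] F [-0.22  0.63  0.06] w 0.0853
[0.529, 0.113, 0.15] [-0.52  -0.668  0.015]
[0.529, 0.113, 0.024] [-0.52  -0.667  0.645]
```

```bash
python3 -m inch '[[-0.17,-0.22,0,0,0,0,1],[-0.35,-0.45,0,0,0,0,1],[-0.52,-0.667,0,0,0,0,1],[-0.52,-0.667,0,0,0,0,1],[-0.52,-0.667,0.2,0,0,0,1],[-0.52,-0.667,0.4,0,0,0,1],[-0.52,-0.667,0.63,0,0,0,1],[-0.52,-0.667,0.64,0,0,0,1],[-0.52,-0.667,0.64,0,0,0,1],[-0.52,-0.667,0.64,0,0,0,0],[-0.52,-0.667,0.64,0,0,0,0],[-0.52,-0.667,0.64,0,0,0,0],[-0.52,-0.667,0.64,0,0,0,0],[-0.52,-0.667,0.64,0,0,0,0],[-0.52,-0.667,0.64,0,0,0,0],[-0.52,-0.667,0.4,0,0,0,0],[-0.52,-0.667,0.2,0,0,0,0],[-0.52,-0.667,0,0,0,0,0],[-0.52,-0.667,0,0,0,0,0],[-0.52,-0.667,0,0,0,0,0]]'; python3 w.py .4495 .2765 .15 .4495 .2765 .0265 .566 -.26 .15
```

```text
clock: 31.95
position: [0.5294, 0.1135, 0.154]
tool_rot: [3.141, -0.0, 2.356]
force: [0.8, -0.5, -2.4]
grip_width: 0.0589
finger_force: 35.0
F [ 0.12 -0.05 -1.49] [0.71 0.49 0.38] tau [-83.543 -28.53 ] [0.728 0.194] [(544, 284, 22, 53, np.int32(36)), (535, 106, 26, 176, np.int32(68))]
[0.5295 0.1132 0.1535] 0.0593
[0.4495, 0.2765, 0.15] [0.86  0.294 0.018]
[0.4495, 0.2765, 0.0265] [0.86  0.294 0.635]
[0.566, -0.26, 0.15] [-1.45  -1.189  0.018]
```

```bash
python3 -m inch '[[-0.2,-0.16,0,0,0,0,0],[-0.4,-0.33,0,0,0,0,0],[-0.6,-0.5,0,0,0,0,0],[-0.8,-0.66,0,0,0,0,0],[-1,-0.82,0,0,0,0,0],[-1,-0.82,0,0,0,0,0],[-1,-0.82,0,0,0,0,0],[-1,-0.82,0,0,0,0,0]]'; python3 w.py .566 -.26 .15 .566 -.26 .0265
```

```text
clock: 33.35
position: [0.555, -0.1429, 0.1538]
tool_rot: [3.141, -0.0, 2.357]
force: [0.5, 0.2, -1.3]
grip_width: 0.059
finger_force: 34.8
F [-0.11  0.21 -1.48] [0.43 0.63 0.46] tau [-88.26  -29.761] [0.061 0.012] [(548, 281, 27, 53, np.int32(44))]
[ 0.5549 -0.1439  0.1539] 0.0592
[0.566, -0.26, 0.15] [-0.45  -0.371  0.02 ]
[0.566, -0.26, 0.0265] [-0.45  -0.371  0.637]
```

```bash
python3 -m inch '[[-0.22,-0.18,0,0,0,0,0],[-0.45,-0.37,0,0,0,0,0],[-0.45,-0.37,0.2,0,0,0,0],[-0.45,-0.37,0.4,0,0,0,0],[-0.45,-0.37,0.58,0,0,0,0],[-0.45,-0.37,0.63,0,0,0,0],[-0.45,-0.37,0.635,0,0,0,0],[-0.45,-0.37,0.635,0,0,0,0],[-0.45,-0.37,0.635,0,0,0,1],[-0.45,-0.37,0.635,0,0,0,1],[-0.45,-0.37,0.635,0,0,0,1],[-0.45,-0.37,0.635,0,0,0,1],[-0.45,-0.37,0.4,0,0,0,1],[-0.45,-0.37,0.1,0,0,0,1],[-0.45,-0.37,0,0,0,0,1],[-0.45,-0.37,0,0,0,0,1],[-0.45,-0.37,0,0,0,0,1]]'; python3 look.py .517 .010 .15 .517 .010 .024
```

```text
clock: 35.88
position: [0.5657, -0.2598, 0.153]
tool_rot: [-3.141, -0.001, 2.356]
force: [0.3, 0.9, -0.3]
grip_width: 0.0852
finger_force: 0.0
wrist [(467, -239, 28, 49, np.int32(6519)), (564, -259, 28, 49, np.int32(4749))]
scene [(552, 282, 31, 51, np.int32(199)), (428, 18, 31, 50, np.int32(235)), (518, 9, 29, 50, np.int32(236)), (564, -258, 29, 50, np.int32(394))]
side [(550, 282, 30, 51, np.int32(188)), (514, 9, 25, 51, np.int32(188)), (425, 17, 27, 50, np.int32(205)), (561, -257, 28, 51, np.int32(288)), (465, -237, 29, 51, np.int32(307))]
[ 0.5657 -0.2599  0.1528] [-3.141e+00 -1.000e-03  2.355e+00] F [-0.62  0.4   0.25] w 0.0853
[0.517, 0.01, 0.15] [1.127 0.781 0.015]
[0.517, 0.01, 0.024] [1.126 0.782 0.645]
```

```bash
python3 -m inch '[[0.2,0.14,0,0,0,0,1],[0.4,0.28,0,0,0,0,1],[0.6,0.42,0,0,0,0,1],[0.8,0.6,0,0,0,0,1],[1,0.78,0,0,0,0,1],[1,0.78,0,0,0,0,1],[1,0.78,0,0,0,0,1]]'; python3 look.py .517 .010 .15 .517 .010 .024
```

```text
clock: 36.9
position: [0.5351, -0.0088, 0.1535]
tool_rot: [-3.141, -0.0, 2.355]
force: [0.0, -0.8, -1.1]
grip_width: 0.0851
finger_force: 0.0
wrist [(428, 17, 27, 48, np.int32(6571)), (517, 10, 27, 48, np.int32(3141)), (467, -238, 29, 49, np.int32(2001)), (555, -264, 23, 49, np.int32(1012))]
scene [(550, 281, 31, 52, np.int32(198)), (427, 17, 31, 50, np.int32(230)), (517, 9, 29, 50, np.int32(234)), (467, -238, 30, 50, np.int32(355)), (565, -260, 30, 50, np.int32(395))]
side [(547, 281, 30, 52, np.int32(190)), (512, 12, 25, 51, np.int32(134)), (425, 17, 27, 50, np.int32(214)), (563, -259, 29, 51, np.int32(310)), (465, -238, 29, 51, np.int32(326))]
[ 0.5352 -0.0097  0.1537] [-3.141  0.     2.353] F [ 0.28 -1.21 -0.2 ] w 0.0858
[0.517, 0.01, 0.15] [0.134 0.005 0.019]
[0.517, 0.01, 0.024] [0.134 0.005 0.649]
```

```bash
python3 -m inch '[[0.134,0.005,0,0,0,0,1],[0.134,0.005,0.1,0,0,0,1],[0.134,0.005,0.3,0,0,0,1],[0.134,0.005,0.5,0,0,0,1],[0.134,0.005,0.64,0,0,0,1],[0.134,0.005,0.645,0,0,0,1],[0.134,0.005,0.645,0,0,0,1],[0.134,0.005,0.645,0,0,0,0],[0.134,0.005,0.645,0,0,0,0],[0.134,0.005,0.645,0,0,0,0],[0.134,0.005,0.645,0,0,0,0],[0.134,0.005,0.645,0,0,0,0],[0.134,0.005,0.645,0,0,0,0],[0.134,0.005,0.4,0,0,0,0],[0.134,0.005,0.2,0,0,0,0],[0.134,0.005,0,0,0,0,0],[0.134,0.005,0,0,0,0,0],[0.134,0.005,0,0,0,0,0],[0.134,0.005,0,0,0,0,0]]'; python3 w.py .4495 .2765 .15 .4495 .2765 .0265 .546 -.358 .15
```

```text
clock: 39.42
position: [0.5163, 0.0114, 0.1529]
tool_rot: [-3.14, -0.001, 2.356]
force: [-0.1, 0.5, -2.6]
grip_width: 0.0592
finger_force: 36.3
F [-0.37  0.07 -3.06] [0.4  0.37 0.26] tau [-79.33  -27.759] [0.297 0.026] [(456, -245, 17, 53, np.int32(38))]
[0.5169 0.0114 0.1538] 0.059
[0.4495, 0.2765, 0.15] [1.176 0.698 0.019]
[0.4495, 0.2765, 0.0265] [1.176 0.698 0.636]
[0.546, -0.358, 0.15] [-1.41  -1.202  0.019]
```

Heavy (about 3.0 N), so it goes on blue.

```bash
python3 -m inch '[[0.2,0.12,0,0,0,0,0],[0.4,0.24,0,0,0,0,0],[0.6,0.36,0,0,0,0,0],[0.8,0.5,0,0,0,0,0],[0.95,0.65,0,0,0,0,0],[0.95,0.7,0,0,0,0,0],[0.95,0.7,0,0,0,0,0],[0.95,0.7,0,0,0,0,0]]'; python3 w.py .4495 .2765 .15 .4495 .2765 .0265
```

```text
clock: 40.83
position: [0.4819, 0.2433, 0.1539]
tool_rot: [-3.141, 0.0, 2.354]
force: [-0.4, 0.2, -3.1]
grip_width: 0.059
finger_force: 36.2
F [-0.13 -0.01 -2.89] [0.35 0.32 0.31] tau [-83.165 -28.767] [0.176 0.078] [(486, 238, 27, 178, np.int32(99)), (555, -246, 21, 53, np.int32(32))]
[0.4818 0.2446 0.1539] 0.0587
[0.4495, 0.2765, 0.15] [ 0.227 -0.002  0.02 ]
[0.4495, 0.2765, 0.0265] [ 0.227 -0.002  0.637]
```

```bash
python3 -m inch '[[0.22,0,0,0,0,0,0],[0.225,0,0.05,0,0,0,0],[0.225,0,0.3,0,0,0,0],[0.225,0,0.5,0,0,0,0],[0.225,0,0.6,0,0,0,0],[0.225,0,0.635,0,0,0,0],[0.225,0,0.635,0,0,0,0],[0.225,0,0.635,0,0,0,0],[0.225,0,0.635,0,0,0,1],[0.225,0,0.635,0,0,0,1],[0.225,0,0.635,0,0,0,1],[0.225,0,0.635,0,0,0,1],[0.225,0,0.4,0,0,0,1],[0.225,0,0.1,0,0,0,1],[0.225,0,0,0,0,0,1],[0.225,0,0,0,0,0,1],[0.225,0,0,0,0,0,1]]'; python3 look.py .428 .017 .15 .428 .017 .024
```

```text
clock: 43.35
position: [0.4496, 0.2764, 0.1531]
tool_rot: [-3.141, -0.0, 2.356]
force: [0.4, -0.1, -0.9]
grip_width: 0.0855
finger_force: 0.0
wrist [(450, 276, 28, 49, np.int32(4755))]
scene [(450, 275, 31, 51, np.int32(183)), (547, 282, 31, 51, np.int32(198)), (429, 15, 31, 50, np.int32(230)), (467, -238, 29, 50, np.int32(351)), (564, -258, 29, 51, np.int32(398))]
side [(837, 430, 26, 59, np.int32(30)), (549, 281, 30, 51, np.int32(189)), (450, 275, 30, 51, np.int32(200)), (424, 16, 26, 51, np.int32(198)), (561, -258, 29, 51, np.int32(308)), (465, -238, 28, 51, np.int32(313))]
[0.4496 0.2763 0.1529] [-3.14  -0.     2.355] F [-0.09 -0.42  0.02] w 0.0853
[0.428, 0.017, 0.15] [-0.841 -0.992  0.016]
[0.428, 0.017, 0.024] [-0.841 -0.991  0.646]
```

```bash
python3 -m inch '[[-0.2,-0.23,0,0,0,0,1],[-0.4,-0.46,0,0,0,0,1],[-0.6,-0.7,0,0,0,0,1],[-0.841,-0.991,0,0,0,0,1],[-0.841,-0.991,0,0,0,0,1],[-0.841,-0.991,0.1,0,0,0,1],[-0.841,-0.991,0.4,0,0,0,1],[-0.841,-0.991,0.64,0,0,0,1],[-0.841,-0.991,0.64,0,0,0,1],[-0.841,-0.991,0.64,0,0,0,1],[-0.841,-0.991,0.64,0,0,0,0],[-0.841,-0.991,0.64,0,0,0,0],[-0.841,-0.991,0.64,0,0,0,0],[-0.841,-0.991,0.64,0,0,0,0],[-0.841,-0.991,0.64,0,0,0,0],[-0.841,-0.991,0.4,0,0,0,0],[-0.841,-0.991,0.2,0,0,0,0],[-0.841,-0.991,0,0,0,0,0],[-0.841,-0.991,0,0,0,0,0],[-0.841,-0.991,0,0,0,0,0]]'; python3 w.py .448 -.338 .15 .5445 .3815 .15 .4445 .3765 .15
```

```text
clock: 46.0
position: [0.4283, 0.0178, 0.1538]
tool_rot: [3.141, -0.0, 2.356]
force: [-0.1, 0.1, -3.9]
grip_width: 0.0583
finger_force: 38.6
F [ 0.11 -0.21 -3.45] [0.61 0.35 0.39] tau [-64.315 -24.35 ] [0.772 0.16 ] [(468, -233, 20, 53, np.int32(45))]
[0.4284 0.0174 0.1535] 0.0591
[0.448, -0.338, 0.15] [-1.327 -1.186  0.018]
[0.5445, 0.3815, 0.15] [0.878 1.697 0.017]
[0.4445, 0.3765, 0.15] [1.214 1.326 0.017]
```

Heavy again (about 3.4 N), so it goes on blue.

```bash
python3 -m inch '[[0.12,0.2,0,0,0,0,0],[0.24,0.4,0,0,0,0,0],[0.36,0.6,0,0,0,0,0],[0.48,0.8,0,0,0,0,0],[0.6,1,0,0,0,0,0],[0.75,1,0,0,0,0,0],[0.75,1,0,0,0,0,0],[0.75,1,0,0,0,0,0]]'; python3 w.py .5445 .3815 .15 .5445 .3815 .0265
```

```text
clock: 47.4
position: [0.4643, 0.2644, 0.1538]
tool_rot: [-3.141, 0.0, 2.355]
force: [0.0, 0.0, -2.7]
grip_width: 0.0584
finger_force: 38.5
F [-0.02 -0.11 -3.41] [0.51 0.41 0.89] tau [-82.192 -28.581] [0.093 0.015] [(466, 258, 30, 176, np.int32(94)), (575, -268, 17, 53, np.int32(27))]
[0.4643 0.2647 0.1539] 0.059
[0.5445, 0.3815, 0.15] [0.13  0.696 0.02 ]
[0.5445, 0.3815, 0.0265] [0.13  0.696 0.637]
```

```bash
python3 -m inch '[[0.05,0.25,0,0,0,0,0],[0.1,0.5,0,0,0,0,0],[0.13,0.695,0,0,0,0,0],[0.13,0.695,0.05,0,0,0,0],[0.13,0.695,0.3,0,0,0,0],[0.13,0.695,0.5,0,0,0,0],[0.13,0.695,0.6,0,0,0,0],[0.13,0.695,0.635,0,0,0,0],[0.13,0.695,0.635,0,0,0,0],[0.13,0.695,0.635,0,0,0,0],[0.13,0.695,0.635,0,0,0,1],[0.13,0.695,0.635,0,0,0,1],[0.13,0.695,0.635,0,0,0,1],[0.13,0.695,0.635,0,0,0,1],[0.13,0.695,0.4,0,0,0,1],[0.13,0.695,0.1,0,0,0,1],[0.13,0.695,-0.3,0,0,0,1],[0.13,0.695,-0.3,0,0,0,1],[0.13,0.695,-0.3,0,0,0,1]]'; python3 look.py; python3 lev.py; python3 - <<'E'
from h import *
f=bot.grab_frame("scene"); cv2.imwrite("pics/end.png",f["img"][:,:,::-1])
E
```

```text
clock: 50.18
position: [0.5443, 0.3819, 0.2147]
tool_rot: [3.14, 0.0, 2.356]
force: [0.8, 0.7, -1.2]
grip_width: 0.0853
finger_force: 0.0
wrist [(478, 322, 28, 49, np.int32(3250)), (543, 382, 28, 49, np.int32(3114)), (551, 282, 28, 49, np.int32(2672)), (820, 511, 23, 56, np.int32(837)), (840, 489, 36, 56, np.int32(1214)), (876, 358, 30, 56, np.int32(370)), (898, 342, 30, 56, np.int32(577))]
scene [(542, 383, 31, 52, np.int32(172)), (477, 321, 31, 51, np.int32(179)), (551, 280, 34, 51, np.int32(197)), (467, -239, 29, 51, np.int32(356)), (564, -258, 29, 51, np.int32(398))]
side [(540, 381, 29, 51, np.int32(177)), (550, 280, 31, 51, np.int32(184)), (475, 322, 30, 51, np.int32(184)), (560, -258, 29, 51, np.int32(306)), (465, -238, 29, 51, np.int32(316))]
[0.5435 0.3813 0.2121] [-3.139 -0.     2.356] F [-0.84 -0.49  0.19] w 0.0854
scene []
ball 37 [306. 282.] [ 0.6331 -0.1075  0.1104]
pan edge z 0.07223158779937458 brass z 0.08018998903883645
side []
ball 20 [375. 261.] [ 0.628  -0.105   0.1114]
pan edge z 0.07212259705017986 brass z 0.07923416642701608
wrist []
pan edge z None brass z None
[0.54375948 0.38130716 0.21250848] [ 0.16984197 -1.27196171  0.54039353]
```

View pics/end.png

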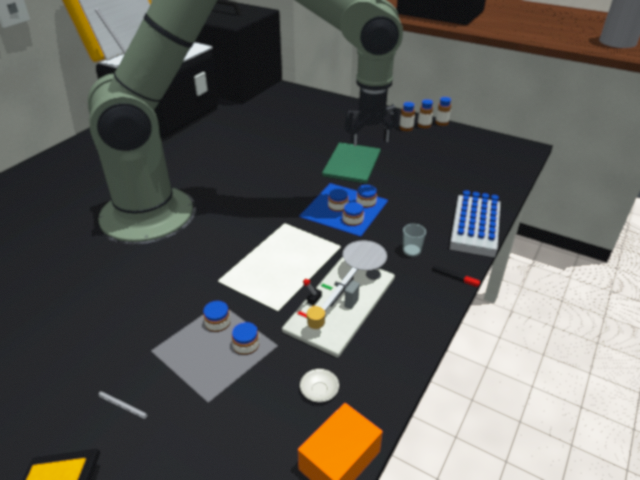

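The final view shows three jars on blue at (338,199), (367,195) and (353,214), and two on grey at (216,316) and (245,337). One blue jar has been knocked about 5 cm but is still on its board. I'll check that the lever and beam read as they did at the start.

```bash
python3 - <<'E'
from h import *
for n in("scene","side"):
  for f in (dict(np.load(n+"0.npz")),bot.grab_frame(n)):
    W,H=cloud(f); z=W[...,2]; k=((H[...,0]<8)|(H[...,0]>172))&(H[...,1]>110)&(z>.085)&(z<.14)&(abs(W[...,0]-.64)<.06)
    p=W[(abs(W[...,0]-.684)<.058)&(abs(W[...,1]-.13)<.012)&(z>.04)&(z<.09)]; b=W[(np.hypot(W[...,0]-.685,W[...,1]+.153)<.012)&(z>.05)&(z<.11)]
    print(n,[(a,c.round(2),ray(f,*c,.106).round(4)) for _,a,c in blobs(k,6)],np.nanmedian(p[:,2]),np.nanmedian(b[:,2]))
E
```

```text
scene [(np.int32(37), array([306.49, 281.86]), array([ 0.6305, -0.1035,  0.106 ]))] 0.07230509927085405 0.08044215929203902
scene [(np.int32(37), array([306.49, 281.86]), array([ 0.6305, -0.1035,  0.106 ]))] 0.072242905631465 0.08006472092960358
side [(np.int32(21), array([375., 261.]), array([ 0.6302, -0.1021,  0.106 ]))] 0.07178015482608975 0.08081942787573074
side [(np.int32(22), array([375.09, 260.91]), array([ 0.6306, -0.102 ,  0.106 ]))] 0.07194258778769512 0.07932499928867506
```

```bash
python3 -c "
from workcell import bot
print(bot.job_done())"
```

```text
the job is handed in; nothing more can be done
None
```

I handed the job in at about 50 s of simulated time, with three full jars on blue and two nearly empty ones on grey, one full jar proved on the scale and the beam arrested again; the hand-in gave no verdict, and one blue jar was knocked about 5 cm but is still on its board.

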